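Make up two skin-care kits from filled stock

ROBOT

A 6-joint arm with a two-finger parallel gripper is mounted at the origin on the work surface. World frame = base frame: x ahead of the robot, y to its left, z up, the work surface at z = 0. Lengths are in m, angles in degrees, forces in N, time in s.
With the tool pointing down it reaches from about 0.25 to 0.725 m from the base axis. Payload 9.7 kg.
Tool frame: the origin (TCP) lies midway between the tips of the shut fingers; the grasp point (between the pads) lies 19 mm behind it (bot.pinch_z is the distance from the TCP to the grasp point, in m); z points along the fingers, y is the line along which they close (so a half turn about z gives the same grasp; the last joint's range is limited). The gripper opens to 85 mm and grips with 20 to 120 N. Pads are 22 mm wide; open, the fingers measure 114 mm over their backs; the gripper's body (76 mm by 85 mm) begins 54 mm behind the grasp point. The pads swing forward as they close: fully open they stand 13 mm farther back than shut.
Start: joints at [-66.177, 4.979, 10.078, 95.1, 0, 90], TCP at [0.222, -0.503, 0.231] pointing down, gripper open.
Joint ranges: [-179.16, 179.16], [-48.56, 103.87], [-65.8, 70.77], [-126.05, 130.52], [-82.76, 87.17], [-180, 180]. Speed limits (degrees/s): [127.2, 127.2, 147.25, 180, 180, 180].

INTERFACE

Orientations are given as [roll, pitch, yaw] about the fixed x, y, z axes, in that order (R = Rz(yaw) Ry(pitch) Rx(roll)).
In Python, from workcell import sensors, camera, ticket, bot gives the robot as it stands.
- The arm moves only by the shell command python3 -m handwheel 'ROWS' [FORCE]. ROWS is a JSON object of lists of equal length, an entry for each row: "gripper": the opening, from -1 (shut) to 1 (fully open); "slide": the shift along the tool's x, y, z in mm, a list of three; "yaw": the turn about the tool's z in rad. A call has 1 to 8 rows; each row shifts and turns the commanded pose from where the row before left it, along the tool's axes as they then stand; what a row does not reach is not made up. A row lasts 1/12 s, in which the tool goes at most 41.7 mm and 7.16 degrees, less where a joint would pass 70% of its speed; a pose out of reach is approached as far as the arm can. A call is refused whole if a number of a shift passes 41.7 or a number of a turn 0.125, either way. A call with a gripper value outside its range is refused whole. The fingers move at their own pace and stop on an object; FORCE is the grip in N (left out, the last holds). Time passes only in rows, so rows that do not move let the fingers close. It gives the time, the measured TCP pose, the force, the opening and the grip force at its end, in the units of the state.
- sensors.get_obs(): the state, without advancing time (a new reading comes with each control period).
- camera(name): name is "scene" or "side" or "wrist"; returns a dict with "img" (480x640x3 uint8, red, green, blue), "fx", "fy", "cx", "cy" (pixels), "R" (3x3) and "t" (3): a world point X has camera coordinates R X + t. Camera axes: x right, y down, z forward; pixel columns grow to the right and rows downward; lengths in m; the calibration is good to about 2 mm. A picture is of the moment at which its call begins. There is no depth.
- ticket.job_done(): hands the job in; it is judged then, once.
The state is a dict: "time": time; "q": joint angles; "qd": joint speeds; "joint_efforts": joint torques, N m; "ee_pos": TCP position; "tcp_rot": TCP orientation; "wrist_force": force on the tool from outside, world axes, zero at the start; "torque": the same for the moment, N m; "opening": finger opening in m; "grasp_force": force on a finger pad.
Only numpy, scipy, OpenCV 4.12 (cv2) and the standard library are available. Lean on these libraries where they do the work, as an engineer would, in place of code of your own. Each camera call takes 0.05 s, during which the arm holds its last target. There are 200 camera calls.

TASK

Make up the two kits: in the blue tray put the black tube, the amber jar and the orange roll-on bottle; in the yellow tray put the pink tube and the white jar. Each tube lies flat inside the long bay, each jar stands upright in the square bay and the bottle stands upright in the small bay, nothing resting on a ridge. Leave the green tube where it is.

Things in the scene. Friction and masses are not known exactly. Their poses are not given: they have to be found in the camera images.
- blue_tray: Blue kit tray fixed to the table, 158 (x) by 142 mm (y); origin: centre of underside, z up. Bay floors 4 mm, rims and ridges (4 mm wide) 9 mm above the table. Long bay for the tube: centre (+39, 0) mm, 72 (x) by 134 (y); tube along y, either way round. Square bay for the jar: centre (-38, -30), 74 by 74. Small bay for the bottle: centre (-38, +39), 74 (x) by 56 (y).
- yellow_tray: Yellow kit tray fixed to the table, 158 (x) by 142 mm (y); origin: centre of underside, z up. Bay floors 4 mm, rims and ridges (4 mm wide) 9 mm above the table. Long bay for the tube: centre (+39, 0) mm, 72 (x) by 134 (y); tube along y, either way round. Square bay for the jar: centre (-38, -30), 74 by 74. The last corner is filled level with the ridges by a white leaflet; leave it free.
- black_tube: Squeeze tube lying flat: black body with a pink band, white cap. 112 mm long; origin on the underside at mid-length, x to the cap, z up. Body round at the cap end (32 mm diameter, x=+32) tapering to a flat tail 46 mm wide, 3 mm thick at x=-56; cap 28 mm diameter, x=+34 to +56. At x=+15 (near the centre of mass) it is 35 mm wide, widest 13 mm up, 27 mm high. 90 g, rigid.
- pink_tube: Squeeze tube lying flat: pink body with a white band, white cap. 112 mm long; origin on the underside at mid-length, x to the cap, z up. Body round at the cap end (32 mm diameter, x=+32) tapering to a flat tail 46 mm wide, 3 mm thick at x=-56; cap 28 mm diameter, x=+34 to +56. At x=+15 (near the centre of mass) it is 35 mm wide, widest 13 mm up, 27 mm high. 90 g, rigid.
- green_tube: Squeeze tube lying flat: green body with a white band (in no kit; leave it), white cap. 112 mm long; origin on the underside at mid-length, x to the cap, z up. Body round at the cap end (32 mm diameter, x=+32) tapering to a flat tail 46 mm wide, 3 mm thick at x=-56; cap 28 mm diameter, x=+34 to +56. At x=+15 (near the centre of mass) it is 35 mm wide, widest 13 mm up, 27 mm high. 90 g, rigid.
- amber_jar: Screw-top cosmetics jar standing upright: amber glass with a black lid. 50 mm diameter, 42 mm high (the lid, 49 mm diameter, is the top 16 mm). Origin: centre of the underside, z up. About 120 g.
- white_jar: Screw-top cosmetics jar standing upright: white body with a pale grey lid. 50 mm diameter, 42 mm high (the lid, 49 mm diameter, is the top 16 mm). Origin: centre of the underside, z up. About 120 g.
- rollon: Roll-on bottle standing upright: orange body 34 mm in diameter and 44 mm high, then a short shoulder and a white cap 27 mm in diameter; 68 mm high overall. Origin: centre of the underside, z up. About 60 g.
Mind the look-alikes: they are no part of the job. There is more than one size of the black_tube; the one meant has the size given above. Of the things shaped like the pink_tube, the pink one is meant.

How it is judged:
By the outcome, as a careful person would: the job done as asked, in the order asked, and still so for the second after the job is handed in, with the robot touching nothing.
It also fails if it takes over 109 s, if anything falls off the work surface, if the arm or the gripper's body presses on something with over 40 N, if the wrist force passes 120 N, or if a joint passes its speed limit or range.

## Working session

There is one attempt and no reset: what is moved stays moved. The work goes in short steps, Python scripts to look and compute and a shell command to move; the robot and the scene stay as the last step left them, time stands still between calls to the robot, and variables do not carry over. Pictures are saved under pics/ and viewed, at most 18 in all, crops included, and the job is handed in when it is done.

```bash
mkdir -p pics; ls
python3 - <<'E'
from workcell import sensors,camera,bot
import cv2
for n in("scene","side","wrist"):
    c=camera(n); cv2.imwrite(f"pics/{n}0.png",c["img"][:,:,::-1]); print(n,c["fx"],c["cx"],c["cy"],c["R"],c["t"])
o=sensors.get_obs(); print(o,bot.pinch_z)
E
```

```text
pics
scene 520.8255806508694 321.06015060900904 237.6252279184991 [[ 2.84552078e-01  9.58660584e-01  2.41923237e-05]
 [ 7.94316669e-01 -2.35756969e-01 -5.59892561e-01]
 [-5.36741226e-01  1.59337808e-01 -8.28565217e-01]] [-0.10116408 -0.35388546  1.55320226]
side 577.7574990318326 320.08382500466655 237.29783538199646 [[-0.73604683 -0.67688249 -0.00807249]
 [-0.36300611  0.40474479 -0.83929031]
 [ 0.57136821 -0.61482661 -0.5436236 ]] [0.33932875 0.23283629 1.03799984]
wrist 377.0489606861052 321.175162802931 239.57942628786643 [[ 0.40375228 -0.91486558 -0.00225236]
 [-0.8702479  -0.38481859  0.30754391]
 [-0.28222808 -0.12221144 -0.95153123]] [-0.54981719 -0.03884938  0.3806904 ]
{'time': 0.15, 'q': array([-6.61759716e+01,  5.00519801e+00,  1.00452846e+01,  9.51003661e+01,
        9.69178591e-04,  9.00018736e+01]), 'qd': array([ 0.06772135, -0.13513342,  0.22148782, -0.09736703,  0.03422181,
        0.02602837]), 'joint_efforts': array([ 8.30145163e-04, -5.20763111e+01,  4.65044153e+01,  1.37660527e-02,
        1.98824586e-05,  5.27447014e-06]), 'ee_pos': array([ 0.22209385, -0.50297083,  0.23073671]), 'tcp_rot': array([-1.79939720e+02, -9.67206901e-04,  2.38221538e+01]), 'wrist_force': array([ 0.48625522, -0.18697619, -0.12236311]), 'torque': array([-0.00418546,  0.02085338,  0.07291367]), 'grasp_force': 0.0, 'opening': 0.08536583208569462} 0.0187
```

View pics/scene0.png

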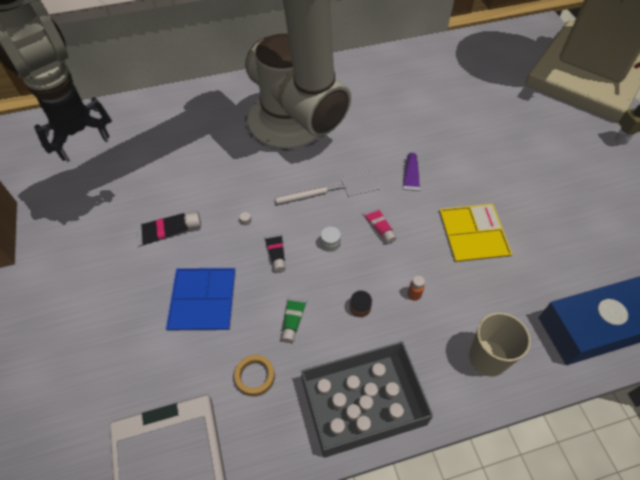

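View pics/side0.png

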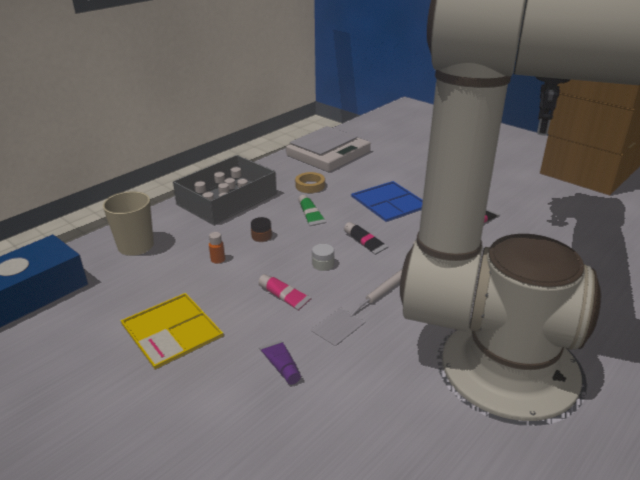

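The scene view shows black tubes at (277,252), small, and (170,228), large. Pink-shaped tubes are pink at (380,225), purple at (412,172) and green at (293,320). Jars are amber at (361,303) and white at (330,238), the roll-on is at (417,288), and the trays are blue (202,298) and yellow (475,232).

```bash
cat > h.py <<'E'
import numpy as np, cv2
from workcell import sensors,camera,bot
def world(c,uv,z):
    uv=np.atleast_2d(uv).astype(float)
    d=np.c_[(uv[:,0]-c["cx"])/c["fx"],(uv[:,1]-c["cy"])/c["fy"],np.ones(len(uv))]@c["R"]
    o=-c["R"].T@c["t"]
    return o+d*((z-o[2])/d[:,2])[:,None]
def pix(c,X):
    p=np.atleast_2d(X)@c["R"].T+c["t"]
    return np.c_[c["fx"]*p[:,0]/p[:,2]+c["cx"],c["fy"]*p[:,1]/p[:,2]+c["cy"]]
def blob(c,box,lo,hi):
    x0,y0,x1,y1=box
    hsv=cv2.cvtColor(c["img"],cv2.COLOR_RGB2HSV)
    m=cv2.inRange(hsv,np.array(lo),np.array(hi)); k=np.zeros_like(m); k[y0:y1,x0:x1]=m[y0:y1,x0:x1]
    n,l,s,cen=cv2.connectedComponentsWithStats(k)
    i=1+np.argmax(s[1:,4]); ys,xs=np.nonzero(l==i)
    return np.c_[xs,ys],cen[i]
E
python3 - <<'E'
from h import *
c=camera("scene")
for n,box,lo,hi in(("blue",(150,255,250,340),(105,150,80),(130,255,255)),("yellow",(430,195,520,270),(20,120,100),(35,255,255))):
    p,_=blob(c,box,lo,hi); w=world(c,p,.009)[:,:2]
    (cx,cy),(a,b),t=cv2.minAreaRect((w*1000).astype(np.float32)); print(n,cx,cy,a,b,t)
    r=np.float32(cv2.boxPoints(((cx,cy),(a,b),t))); print(r.tolist())
for n,u,z in(("smallblk tail",(276,237),.003),("smallblk cap end",(279,270),.014),("bigblk tail",(142,232),.005),("bigcap",(200,219),.02),
 ("pinktail",(372,215),.003),("pinkcap",(391,240),.014),("amberlid",(361,299),.042),("whitelid",(330,234),.042),("rollcap",(418,281),.068),("green tail",(294,302),.003),("green cap",(288,338),.014)):
    print(n,(world(c,u,z)[0]*1000).round())
im=c["img"][:,:,::-1]; cv2.imwrite("pics/crop1.png",cv2.resize(im[195:345,130:530],None,fx=2,fy=2,interpolation=cv2.INTER_CUBIC))
E
```

```text
blue 525.7567138671875 -340.28021240234375 138.95773315429688 153.6691131591797 73.65141296386719
[[432.47186279296875, -385.3223876953125], [579.9276733398438, -428.5772705078125], [619.0415649414062, -295.238037109375], [471.58575439453125, -251.983154296875]]
yellow 535.1505737304688 349.765869140625 144.62576293945312 161.27525329589844 80.37519836425781
[[443.5576171875, 291.953125], [602.562744140625, 264.9886474609375], [626.7435302734375, 407.57861328125], [467.7384033203125, 434.5430908203125]]
smallblk tail [ 406. -133.    3.]
smallblk cap end [ 508. -150.   14.]
bigblk tail [ 296. -455.    5.]
bigcap [ 309. -307.   20.]
pinktail [410. 122.   3.]
pinkcap [504. 137.  14.]
amberlid [651.   6.  42.]
whitelid [461.  -9.  42.]
rollcap [656. 137.  68.]
green tail [ 595. -137.    3.]
green cap [ 682. -173.   14.]
```

View pics/crop1.png

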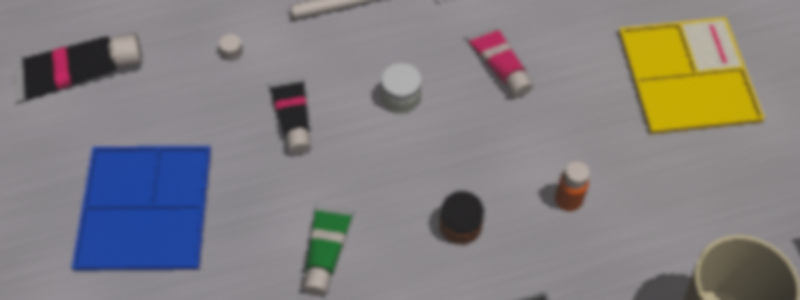

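The crop confirms that the small black tube at (277,252) measures about 105 mm, against about 150 mm for the large one. The pink tube is at (380,225), both jars and the roll-on are standing, and the two long bays are on the sides away from the robot. I'm moving over the small black tube.

```bash
python3 -m handwheel '{"gripper":[1,1,1,1,1,1],"slide":[[31,-19,0],[31,-19,0],[31,-19,0],[31,-19,0],[31,-19,0],[31,-19,0]],"yaw":[0,0,0,0,0,0]}'
python3 -m handwheel '{"gripper":[1,1,1,1,1,1],"slide":[[31,-19,0],[31,-19,0],[31,-19,0],[31,-19,0],[31,-19,0],[31,-19,0]],"yaw":[0,0,0,0,0,0]}'
python3 -m handwheel '{"gripper":[1,1,1,1,1,1,1],"slide":[[0,0,0],[0,0,0],[0,0,0],[0,0,0],[0,0,0],[0,0,0],[0,0,0]],"yaw":[0.116,0.116,0.116,0.116,0.116,0,0]}'
python3 - <<'E'
from h import *
c=camera("wrist"); cv2.imwrite("pics/w1.png",c["img"][:,:,::-1]); o=sensors.get_obs(); print(o["time"],o["ee_pos"],o["tcp_rot"],o["q"].round(1))
E
```

```text
time: 0.7
ee_pos: [0.3468, -0.3222, 0.2312]
tcp_rot: [180.0, -0.0, 23.8]
wrist_force: [0.7, -0.4, 0.4]
opening: 0.0853
grasp_force: 0.0
time: 1.2
ee_pos: [0.471, -0.1425, 0.2313]
tcp_rot: [180.0, -0.0, 23.8]
wrist_force: [0.2, -1.0, 0.7]
opening: 0.0854
grasp_force: 0.0
time: 1.78
ee_pos: [0.4703, -0.1443, 0.2312]
tcp_rot: [-180.0, 0.0, -9.2]
wrist_force: [-0.8, -0.5, 0.9]
opening: 0.0851
grasp_force: 0.0
1.8333 [ 0.47030188 -0.14430364  0.23117827] [-1.79997711e+02  1.27399698e-02 -9.17384779e+00] [-17.1  -3.    2.   95.    0.  172.1]
```

View pics/w1.png

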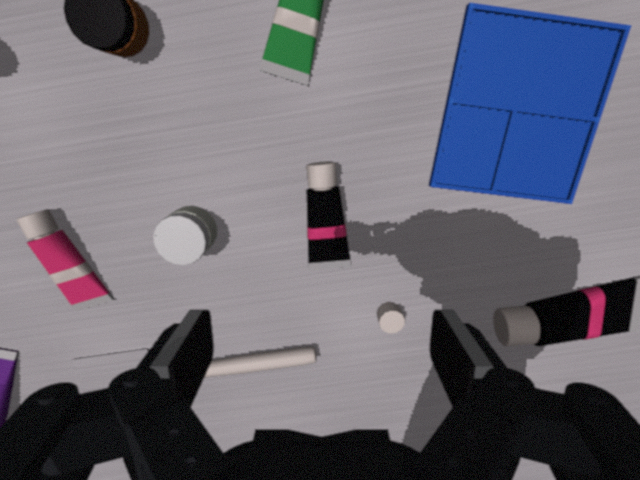

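The wrist view shows the small black tube with its cap end at (321,163) and tail at (329,262). Blue tray corners are at (470,4), (629,26), (573,203) and (430,186). The white jar lid is at (181,238), the pink tube runs from cap (37,218) to tail (89,298), and the amber jar is at (98,18).

```bash
cat >> h.py <<'E'
def rel(tgt,o=None):  # tool-frame slide (mm) from measured pose to world tgt (m)
    o=o or sensors.get_obs(); p=np.radians(o["tcp_rot"][2]); d=(np.array(tgt)-o["ee_pos"])*1000
    return np.array([np.cos(p)*d[0]+np.sin(p)*d[1],np.sin(p)*d[0]-np.cos(p)*d[1],-d[2]]).round(1)
def rect(w):
    (cx,cy),(a,b),t=cv2.minAreaRect((w[:,:2]*1000).astype(np.float32)); return np.round([cx,cy,a,b,t],1)
E
python3 - <<'E'
from h import *
c=camera("wrist")
p,_=blob(c,(400,0,640,215),(105,150,60),(130,255,255)); print("blue",rect(world(c,p,.009)))
hsv=cv2.cvtColor(c["img"],cv2.COLOR_RGB2HSV)
m=(c["img"].max(2)<45)|((hsv[...,1]>120)&(hsv[...,0]>160)); k=np.zeros_like(m); k[180:268,300:356]=m[180:268,300:356]
ys,xs=np.nonzero(k); print("blk px",rect(np.c_[xs,ys]/1000.))
for n,u,z in(("tail",(329.5,262),.002),("cap end",(320.5,163),.014),("cap/body",(323,188),.016),("band",(327,232),.012),("pinktail",(90,297),.002),("pinkcap",(36,220),.014),("white lid",(181,238),.042)):
    print(n,(world(c,u,z)[0]*1000).round(1))
E
```

```text
blue [ 525.9 -339.9  142.   156.2   73.8]
blk px [325.6 223.6  73.1  39.9  84.8]
tail [ 404.8 -142.2    2. ]
cap end [ 509.4 -149.6   14. ]
cap/body [ 486.  -148.2   16. ]
band [ 440.9 -145.    12. ]
pinktail [405.9 121.9   2. ]
pinkcap [499.4 136.4  14. ]
white lid [465.7 -12.1  42. ]
```

Run:
```python
from h import *
im=cv2.imread("pics/w1.png"); a=cv2.resize(im[150:290,270:380],None,fx=4,fy=4,interpolation=cv2.INTER_CUBIC)
b=cv2.resize(im[190:320,5:125],(440,477),interpolation=cv2.INTER_CUBIC); b=cv2.copyMakeBorder(b,0,a.shape[0]-477,0,0,0)[:, :360]
cv2.imwrite("pics/crop2.png",np.hstack([a,b]))
```

```text
(no output)
```

View pics/crop2.png

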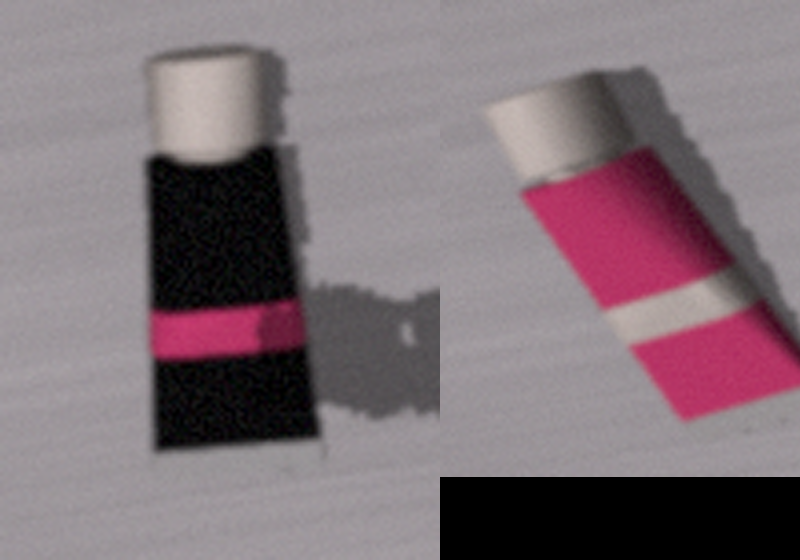

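The crop shows the black tube with its cap base at row 191, column 321. The grey crimp ends at about row 265, with corners near columns 308.5 and 351.5, so the tail lies a little further back than the black edge.

Run:
```python
from h import *
c=camera("wrist")
T=world(c,[(308.5,265),(351.5,264)],.001)*1000; J=world(c,(321,190.7),.030)[0]*1000; S=world(c,[(307,188),(338.5,187)],.016)*1000
E=world(c,(321,162.5),.030)[0]*1000
print(T.round(1),np.linalg.norm(T[0]-T[1]),J.round(1),S.round(1),E.round(1))
t=T.mean(0); d=S.mean(0)-t; print(np.degrees(np.arctan2(d[1],d[0])),np.hypot(*d[:2]), -c["R"].T@c["t"])
```

```text
[[ 404.6 -119.6    1. ]
 [ 398.4 -164.8    1. ]] 45.63886590312522 [ 486.4 -146.4   30. ] [[ 488.5 -133.2   16. ]
 [ 484.6 -163.    16. ]] [ 511.6 -150.5   30. ]
-3.9382992591508277 85.24876012703747 [ 0.5495301  -0.15718454  0.37351144]
```

The tube is about 110 mm long with a tail about 46 mm wide, so it is the right size. I'm grasping it.

```bash
python3 -m handwheel '{"gripper":[1,1,1,1,1,1,1,1],"slide":[[2,3,30],[0,0,40],[0,0,40],[0,0,40],[0,0,40],[0,0,25],[0,0,10],[0,0,0]],"yaw":[-0.06,0,0,0,0,0,0,0]}' 40
python3 -m handwheel '{"gripper":[-1,-1,-1,-1,-1,-1,-1,-1],"slide":[[0,0,0],[0,0,0],[0,0,0],[0,0,0],[0,0,0],[0,0,0],[0,0,0],[0,0,0]],"yaw":[0,0,0,0,0,0,0,0]}' 40
```

```text
time: 2.6
ee_pos: [0.4703, -0.1471, 0.0042]
tcp_rot: [-180.0, 0.2, -5.9]
wrist_force: [-0.5, 0.2, 0.2]
opening: 0.0854
grasp_force: 0.0
time: 3.27
ee_pos: [0.4728, -0.1479, 0.0081]
tcp_rot: [180.0, -0.2, -6.0]
wrist_force: [-1.7, 1.0, 8.4]
opening: 0.0325
grasp_force: 38.8
```

```bash
python3 -m handwheel '{"gripper":[-1,-1,-1,-1],"slide":[[0,0,20],[0,0,0],[0,0,0],[0,0,0]],"yaw":[0,0,0,0]}' 40 >/dev/null --help 2>/dev/null; python3 -m handwheel '{"gripper":[-1,-1,-1,-1],"slide":[[0,0,-20],[0,0,-40],[0,0,-40],[0,0,0]],"yaw":[0,0,0,0]}'
```

```text
time: 3.6
ee_pos: [0.4749, -0.1485, 0.1145]
tcp_rot: [179.9, -0.6, -6.0]
wrist_force: [1.5, -1.0, -0.2]
opening: 0.0322
grasp_force: 40.3
```

I mistyped a stray first command in that call. The clock advanced only 4 rows, so it was refused and did nothing. Now I'm carrying the tube to the tray.

```bash
python3 -m handwheel '{"gripper":[-1,-1,-1,-1,-1,-1,-1],"slide":[[19,29,0],[19,29,0],[19,29,0],[19,29,0],[19,29,0],[18,29,0],[0,0,0]],"yaw":[0,0,0,0,0,0,0]}'
python3 -m handwheel '{"gripper":[-1,-1,-1,-1,-1,-1],"slide":[[0,0,0],[0,0,0],[0,0,0],[0,0,0],[0,0,0],[0,0,0]],"yaw":[-0.116,-0.116,-0.116,-0.116,-0.116,-0.116]}'
python3 -m handwheel '{"gripper":[-1,-1,-1,-1,-1,-1,-1,-1],"slide":[[0,0,0],[0,0,0],[0,0,0],[0,0,0],[0,0,0],[0,0,0],[0,0,0],[0,0,0]],"yaw":[-0.116,-0.116,-0.116,-0.116,-0.116,-0.116,0,0]}'
python3 - <<'E'
from h import *
o=sensors.get_obs(); print(rel([.5676,-.3365,.011]),o["q"].round(1))
c=camera("wrist"); cv2.imwrite("pics/w2.png",c["img"][:,:,::-1])
p,_=blob(c,(0,0,640,480),(105,150,60),(130,255,255)); print("blue",rect(world(c,p,.009)))
E
```

```text
time: 4.18
ee_pos: [0.5675, -0.337, 0.1042]
tcp_rot: [180.0, 0.0, -6.1]
wrist_force: [-0.6, -0.5, -0.8]
opening: 0.0325
grasp_force: 40.4
time: 4.68
ee_pos: [0.5662, -0.3323, 0.1065]
tcp_rot: [180.0, -0.0, 34.2]
wrist_force: [-0.3, -0.7, -1.0]
opening: 0.0329
grasp_force: 40.4
time: 5.35
ee_pos: [0.5662, -0.3323, 0.1065]
tcp_rot: [180.0, 0.0, 73.6]
wrist_force: [-0.3, 0.1, -1.4]
opening: 0.0326
grasp_force: 40.4
[-3.6  2.5 95.5] [-30.4  19.   12.7  83.6   0.   76. ]
blue [ 525.8 -341.   141.5  156.3   73.9]
```

View pics/w2.png

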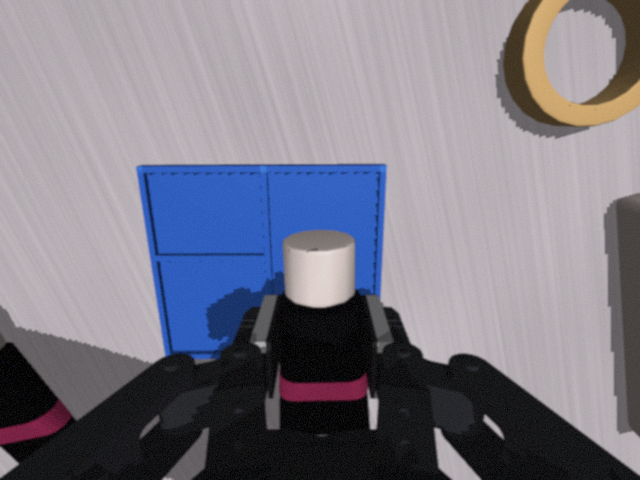

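The tube is held straight, with its cap pointing up the picture toward (319,245). The long bay spans columns 268–382 and the tube is lined up with it. Lowering.

```bash
python3 -m handwheel '{"gripper":[-1,-1,-1,-1,-1,-1],"slide":[[-4,3,35],[0,0,35],[0,0,15],[0,0,8],[0,0,1],[0,0,0]],"yaw":[0,0,0,0,0,0]}'
python3 -m handwheel '{"gripper":[-0.1,-0.1,-0.1,-0.1,-0.1],"slide":[[0,0,0],[0,0,0],[0,0,0],[0,0,0],[0,0,0]],"yaw":[0,0,0,0,0]}'
python3 -m handwheel '{"gripper":[0,0.2,1,1,1],"slide":[[0,0,-15],[0,0,-40],[0,0,-40],[0,0,-40],[0,0,0]],"yaw":[0,0,0,0,0]}'
```

```text
time: 5.9
ee_pos: [0.568, -0.3371, 0.0128]
tcp_rot: [180.0, 0.0, 73.6]
wrist_force: [-0.3, 0.4, -0.2]
opening: 0.0323
grasp_force: 40.2
time: 6.32
ee_pos: [0.568, -0.3372, 0.0125]
tcp_rot: [180.0, 0.0, 73.8]
wrist_force: [0.4, -0.5, 0.4]
opening: 0.0379
grasp_force: 0.0
time: 6.73
ee_pos: [0.5702, -0.3384, 0.1569]
tcp_rot: [179.3, 0.2, 73.8]
wrist_force: [1.2, -0.5, 1.5]
opening: 0.0844
grasp_force: 0.0
```

Run:
```python
from h import *
s=camera("scene"); d=camera("side")
a=cv2.resize(s["img"][255:345,150:250],(400,360),interpolation=cv2.INTER_CUBIC); b=cv2.resize(d["img"][210:270,190:350],(640,240),interpolation=cv2.INTER_CUBIC)
b2=cv2.resize(s["img"][210:320,310:440],(390,330),interpolation=cv2.INTER_CUBIC)
z=np.zeros((600,790,3),np.uint8); z[:360,:400]=a; z[:330,400:]=b2; z[360:,:640]=b; cv2.imwrite("pics/m3.png",z[:,:,::-1])
```

```text
(no output)
```

View pics/m3.png

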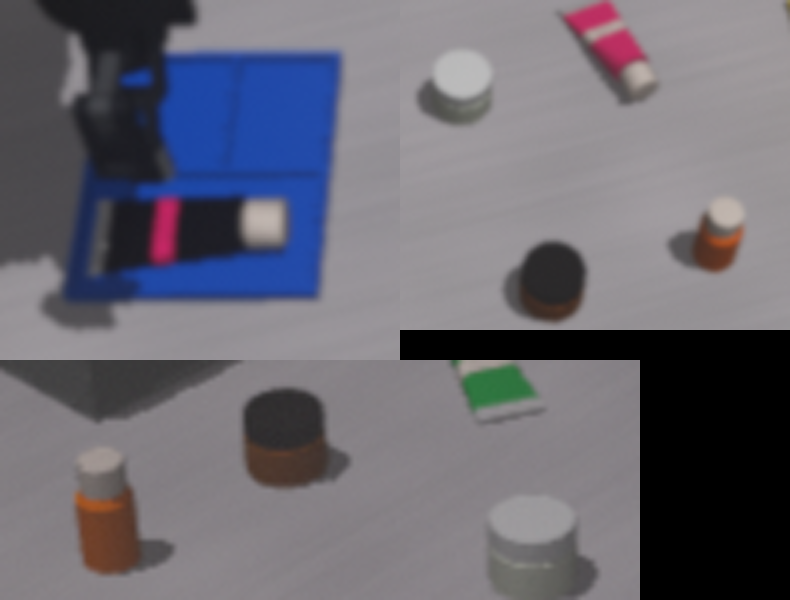

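The crops show the black tube lying inside the long bay, its cap at (265,222) clear of the rim and its crimp at about (100,237) inside. Lid centres in full-image pixels are amber scene (361,299) and side (261,223), white scene (331,234) and side (323,250), and roll-on cap scene (419,281) and side (215,234.5).

Run:
```python
from h import *
s=camera("scene"); d=camera("side")
for n,a,b,z in(("amber",(361,299.3),(261.3,222.8),.042),("white",(330.7,234),(323.3,250),.042),("roll",(418.7,280.7),(215.3,234.5),.068)):
    print(n,world(s,a,z)[0]*1000,world(d,b,z)[0]*1000)
print(sensors.get_obs()["ee_pos"],rel([.651,.006,.16]))
```

```text
amber [651.23865027   5.79669395  42.        ] [646.15334598   5.73671014  42.        ]
white [461.90460686  -7.07098219  42.        ] [458.01275635  -7.7762171   42.        ]
roll [656.17657169 138.93081546  68.        ] [653.12680972 136.07315398  68.        ]
[ 0.5676402  -0.33693324  0.14638721] [352.6 -15.8 -13.6]
```

```bash
python3 -m handwheel '{"gripper":[1,1,1,1,1,1,1,1],"slide":[[39,-2,0],[39,-2,0],[39,-2,0],[39,-2,0],[39,-2,0],[39,-2,0],[39,-2,0],[39,-2,0]],"yaw":[0,0,0,0,0,0,0,0]}'
python3 -m handwheel '{"gripper":[1,1,1,1,1,1,1,1],"slide":[[39,0,0],[0,0,0],[0,0,0],[0,0,0],[0,0,0],[0,0,0],[0,0,0],[0,0,0]],"yaw":[0,0.12,0.12,0.12,0.12,0.12,0.12,0.12]}'
python3 -m handwheel '{"gripper":[1,1,1,1,1,1,1,1],"slide":[[0,0,0],[0,0,0],[0,0,0],[0,0,0],[0,0,0],[0,0,0],[0,0,0],[0,0,0]],"yaw":[0.12,0.12,0.12,0.12,0.12,0.12,0,0]}'
python3 - <<'E'
from h import *
o=sensors.get_obs(); print(rel([.649,.006,.012]),o["q"].round(1))
c=camera("wrist"); cv2.imwrite("pics/w4.png",c["img"][:,:,::-1]); print(pix(c,[[.649,.006,.042],[.649,.006,0]]))
E
```

```text
time: 7.6
ee_pos: [0.639, -0.0311, 0.1454]
tcp_rot: [-179.8, 0.0, 73.8]
wrist_force: [0.9, -0.2, -0.0]
opening: 0.0856
grasp_force: 0.0
time: 8.27
ee_pos: [0.6498, 0.0045, 0.1452]
tcp_rot: [-179.9, 0.2, 25.3]
wrist_force: [-0.2, 0.4, 0.2]
opening: 0.0854
grasp_force: 0.0
time: 8.93
ee_pos: [0.6426, -0.0727, 0.1453]
tcp_rot: [-176.8, 0.5, -7.8]
wrist_force: [0.9, 0.4, -0.2]
opening: 0.0855
grasp_force: 0.0
[ -4.4 -78.9 133.3] [ -7.9  18.1  15.8  88.2   3.2 179.9]
[[217.29377737 243.23722194]
 [233.92082152 226.24294653]]
```

View pics/w4.png

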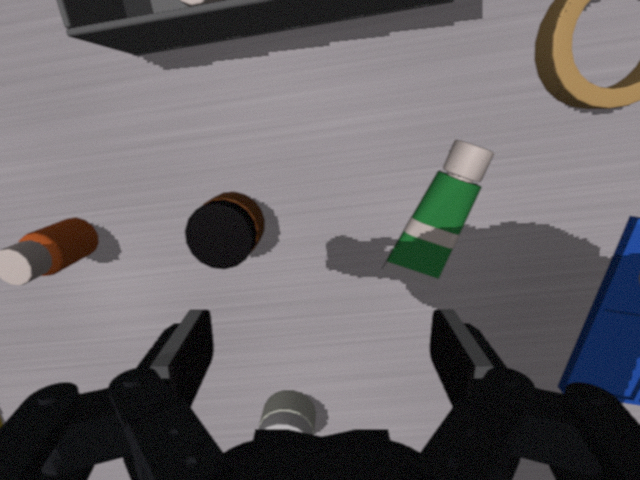

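The last wrist joint reached its limit while turning, so I'm turning back. The amber lid shows at (222,234), the roll-on at (40,260) and the green tube at (440,210).

```bash
python3 - <<'E'
from h import *
c=camera("wrist"); print(world(c,(222,234),.042)*1000, world(c,(22,261),.068)*1000)
E
python3 -m handwheel '{"gripper":[1,1,1,1,1,1,1],"slide":[[0,0,0],[0,0,0],[0,0,0],[0,0,0],[0,0,0],[0,0,0],[0,0,0]],"yaw":[-0.12,-0.12,-0.12,-0.12,0,0,0]}'
python3 - <<'E'
from h import *
o=sensors.get_obs(); print(rel([.652,.005,.012]),o["q"].round(1))
E
```

```text
[[655.3284387    2.50367564  42.        ]] [[659.84873776 129.72649265  68.        ]]
time: 9.62
ee_pos: [0.6436, -0.0701, 0.147]
tcp_rot: [-176.9, -1.1, 19.6]
wrist_force: [-0.1, 0.2, -0.4]
opening: 0.0855
grasp_force: 0.0
[ 33.2 -67.9 135. ] [ -7.6  18.1  15.9  88.2   3.2 152.7]
```

The clamp left a 3° tilt. Turning gently into the opposite stop at about the same place should lean it back the other way, and there is time for that.

```bash
python3 -m handwheel '{"gripper":[1,1,1,1,1,1,1,1],"slide":[[0,0,0],[0,0,0],[0,0,0],[0,0,0],[0,0,0],[0,0,0],[0,0,0],[0,0,0]],"yaw":[-0.125,-0.125,-0.125,-0.125,-0.125,-0.125,-0.125,-0.125]}' >/dev/null
python3 -m handwheel '{"gripper":[1,1,1,1,1,1,1,1],"slide":[[0,0,0],[0,0,0],[0,0,0],[0,0,0],[0,0,0],[0,0,0],[0,0,0],[0,0,0]],"yaw":[-0.125,-0.125,-0.125,-0.125,-0.125,-0.125,-0.125,-0.125]}' >/dev/null
python3 -m handwheel '{"gripper":[1,1,1,1,1,1,1,1],"slide":[[0,0,0],[0,0,0],[0,0,0],[0,0,0],[0,0,0],[0,0,0],[0,0,0],[0,0,0]],"yaw":[-0.125,-0.125,-0.125,-0.125,-0.125,-0.125,-0.125,-0.125]}' >/dev/null
python3 -m handwheel '{"gripper":[1,1,1,1,1,1,1,1],"slide":[[0,0,0],[0,0,0],[0,0,0],[0,0,0],[0,0,0],[0,0,0],[0,0,0],[0,0,0]],"yaw":[-0.125,-0.125,-0.125,-0.125,-0.125,-0.125,-0.125,-0.125]}' >/dev/null
python3 -m handwheel '{"gripper":[1,1,1,1,1,1,1,1],"slide":[[0,0,0],[0,0,0],[0,0,0],[0,0,0],[0,0,0],[0,0,0],[0,0,0],[0,0,0]],"yaw":[-0.125,-0.125,-0.125,-0.125,-0.125,-0.125,-0.125,-0.125]}'
cat >> h.py <<'E'
from scipy.spatial.transform import Rotation as Rr
def st():
    o=sensors.get_obs(); z=Rr.from_euler("xyz",o["tcp_rot"],degrees=True).apply([0,0,1]); print("t",round(o["time"],2),"q",o["q"].round(1),"tilt xy deg",np.degrees(z[:2]).round(2),"p",(o["ee_pos"]*1000).round(1),"psi",o["tcp_rot"][2].round(1))
E
python3 -c "from h import *; st()"
```

```text
time: 12.95
ee_pos: [0.6435, -0.0706, 0.1472]
tcp_rot: [-178.0, 2.6, -53.4]
wrist_force: [0.5, -0.1, 0.8]
opening: 0.0852
grasp_force: 0.0
t 12.95 q [  -7.7   18.1   15.9   88.2    3.2 -134.2] tilt xy deg [0.06 3.27] p [643.5 -70.6 147.2] psi -53.4
```

```bash
python3 -m handwheel '{"gripper":[1,1,1,1,1,1,1],"slide":[[0,0,0],[0,0,0],[0,0,0],[0,0,0],[0,0,0],[0,0,0],[0,0,0]],"yaw":[-0.125,-0.125,-0.125,-0.125,-0.125,-0.125,-0.125]}' >/dev/null
python3 -c "from h import *; st()"
python3 -m handwheel '{"gripper":[1,1],"slide":[[0,0,0],[0,0,0]],"yaw":[-0.125,0]}' >/dev/null
python3 -c "from h import *; st()"
```

```text
t 13.53 q [  -5.8   17.9   15.7   88.     2.4 -180. ] tilt xy deg [0.08 2.36] p [645.4 -53.3 147.1] psi -5.7
t 13.7 q [  -1.5   17.5   15.2   87.6    1.  -179.8] tilt xy deg [0.15 0.97] p [646.8 -12.6 147.2] psi -1.8
```

```bash
python3 -m handwheel '{"gripper":[1,1],"slide":[[0,0,0],[0,0,0]],"yaw":[-0.09,0]}' >/dev/null
python3 -c "from h import *; st()"
```

```text
t 13.87 q [ 1.000e+00  1.740e+01  1.510e+01  8.760e+01 -1.000e-01 -1.798e+02] tilt xy deg [ 0.17 -0.08] p [646.3  10.7 147.2] psi 0.8
```

The tool is vertical again. I'm unwinding joint 6 to mid-range, to a yaw of about 164°.

```bash
python3 -m handwheel '{"gripper":[1,1,1,1,1,1,1,1],"slide":[[0,0,0],[0,0,0],[0,0,0],[0,0,0],[0,0,0],[0,0,0],[0,0,0],[0,0,0]],"yaw":[0.125,0.125,0.125,0.125,0.125,0.125,0.125,0.125]}' >/dev/null
python3 -m handwheel '{"gripper":[1,1,1,1,1,1,1,1],"slide":[[0,0,0],[0,0,0],[0,0,0],[0,0,0],[0,0,0],[0,0,0],[0,0,0],[0,0,0]],"yaw":[0.125,0.125,0.125,0.125,0.125,0.125,0.125,0.125]}' >/dev/null
python3 -m handwheel '{"gripper":[1,1,1,1,1,1,1,1],"slide":[[0,0,0],[0,0,0],[0,0,0],[0,0,0],[0,0,0],[0,0,0],[0,0,0],[0,0,0]],"yaw":[0.125,0.125,0.125,0.125,0.125,0.125,0.125,0.125]}' >/dev/null
python3 -m handwheel '{"gripper":[1,1,1,1,1],"slide":[[0,0,0],[0,0,0],[0,0,0],[0,0,0],[0,0,0]],"yaw":[0.125,0.125,0.125,0.064,0]}' >/dev/null
python3 - <<'E'
from h import *
st(); print(rel([.652,.004,.012]))
c=camera("wrist"); cv2.imwrite("pics/w5.png",c["img"][:,:,::-1]); print(pix(c,[[.652,.004,.042]]))
E
```

```text
t 16.28 q [ 0.7 17.4 15.1 87.6 -0.1 17.4] tilt xy deg [ 0.17 -0.08] p [646.4   7.1 147.2] psi 163.3
[ -6.3  -1.4 135.2]
[[318.67722072 244.48281609]]
```

View pics/w5.png

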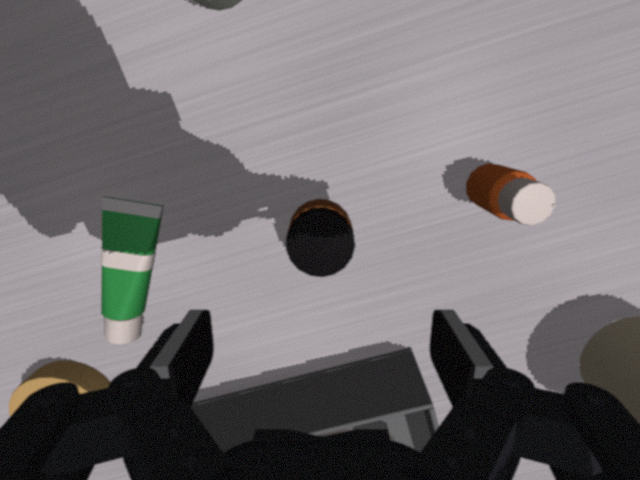

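The amber lid is at (320,242), matching the prediction of (319,244). The bin wall is below it, with base edge near (410,348) and rim near (430,405), so I'm checking clearance.

Run:
```python
from h import *
c=camera("wrist"); b=world(c,[(200,402),(410,348)],0); print(b*1000)
for h in(.04,.05,.06,.07): print(h,world(c,(431,406),h)*1000)
print(world(c,(320.5,242),.042)*1000, world(c,(533,204),.068)*1000,world(c,(103,200),.068)*0)
```

```text
[[ 783.9179774  -151.8111264     0.        ]
 [ 782.18178516   49.90640473    0.        ]]
0.04 [[811.54525496  51.78020097  40.        ]]
0.05 [[801.91508337  50.88470326  50.        ]]
0.06 [[792.28491178  49.98920555  60.        ]]
0.07 [[782.65474018  49.09370784  70.        ]]
[[650.64637569   5.73485134  42.        ]] [[655.40880891 137.12325127  68.        ]] [[ 0. -0.  0.]]
```

The bin stands at x ≥ 0.78, so the grasp is clear.

```bash
python3 -m handwheel '{"gripper":[1,1,1,1,1,1],"slide":[[-4,0,30],[0,0,40],[0,0,35],[0,0,20],[0,0,8],[0,0,0]],"yaw":[0,0,0,0,0,0]}'
python3 -m handwheel '{"gripper":[-1,-1,-1,-1,-1,-1,-1],"slide":[[0,0,0],[0,0,0],[0,0,0],[0,0,0],[0,0,0],[0,0,0],[0,0,0]],"yaw":[0,0,0,0,0,0,0]}' 40
python3 -m handwheel '{"gripper":[-1,-1,-1,-1],"slide":[[0,0,-20],[0,0,-40],[0,0,-40],[0,0,0]],"yaw":[0,0,0,0]}'
python3 - <<'E'
from h import *
st(); a=np.radians(-16.25); B=np.array([.526,-.3405])+np.array([-.038*np.cos(a)+.030*np.sin(a),-.038*np.sin(a)-.030*np.cos(a)]); print(B,rel([*B,.11]))
E
```

```text
time: 16.88
ee_pos: [0.6494, 0.0057, 0.0122]
tcp_rot: [-179.9, 0.0, 163.6]
wrist_force: [-0.2, -1.0, -0.3]
opening: 0.0853
grasp_force: 0.0
time: 17.47
ee_pos: [0.652, 0.0058, 0.0169]
tcp_rot: [180.0, 0.4, 163.6]
wrist_force: [-1.3, -0.6, 6.0]
opening: 0.048
grasp_force: 41.2
time: 17.8
ee_pos: [0.6537, 0.006, 0.1246]
tcp_rot: [179.8, 0.9, 163.6]
wrist_force: [1.6, 0.2, 0.2]
opening: 0.0475
grasp_force: 41.9
t 17.8 q [ 0.6 17.6 12.9 84.4 -0.1 17. ] tilt xy deg [ 0.91 -0.08] p [653.7   6.  124.6] psi 163.6
[ 0.48112324 -0.35866799] [  62.4 -398.5   14.6]
```

```bash
python3 -m handwheel '{"gripper":[-1,-1,-1,-1,-1,-1],"slide":[[5,-33,0],[5,-33,0],[5,-33,0],[5,-33,0],[5,-33,0],[5,-33,0]],"yaw":[0,0,0,0,0,0]}'
python3 -m handwheel '{"gripper":[-1,-1,-1,-1,-1,-1,-1,-1],"slide":[[5,-33,0],[5,-33,0],[5,-33,0],[5,-33,0],[5,-33,0],[5,-33,0],[0,0,0],[0,0,0]],"yaw":[0,0,0,0,0,0,0,0]}'
python3 - <<'E'
from h import *
st(); print(rel([.4811,-.3587,.0205]))
E
```

```text
time: 18.3
ee_pos: [0.5652, -0.1769, 0.1155]
tcp_rot: [-180.0, 0.3, 163.6]
wrist_force: [0.2, -0.0, -1.0]
opening: 0.0482
grasp_force: 41.9
time: 18.97
ee_pos: [0.4802, -0.3586, 0.1151]
tcp_rot: [-179.9, 0.3, 163.4]
wrist_force: [-0.0, 0.1, -1.6]
opening: 0.0478
grasp_force: 42.0
t 18.97 q [-36.8  10.7   3.6  82.6   0.  -20.2] tilt xy deg [ 0.24 -0.13] p [ 480.2 -358.6  115.1] psi 163.4
[-0.9  0.2 94.6]
```

```bash
python3 -m handwheel '{"gripper":[-1,-1,-1,-1,-1,-1],"slide":[[-1,0,35],[0,0,35],[0,0,15],[0,0,8],[0,0,2],[0,0,0]],"yaw":[0,0,0,0,0,0]}'
python3 -m handwheel '{"gripper":[0.35,0.35,0.35,0.35,0.35],"slide":[[0,0,0],[0,0,0],[0,0,0],[0,0,0],[0,0,0]],"yaw":[0,0,0,0,0]}'
python3 -m handwheel '{"gripper":[0.4,0.4,1,1,1,1],"slide":[[0,0,-15],[0,0,-40],[0,0,-40],[0,0,-30],[0,0,-10],[0,0,0]],"yaw":[0,0,0,0,0,0]}'
python3 - <<'E'
from h import *
st(); print(rel([.654,.137,.15]))
E
```

```text
time: 19.47
ee_pos: [0.4829, -0.3566, 0.0208]
tcp_rot: [-180.0, 0.3, 163.6]
wrist_force: [0.5, -0.8, -0.7]
opening: 0.0479
grasp_force: 43.0
time: 19.88
ee_pos: [0.4823, -0.3574, 0.0195]
tcp_rot: [-180.0, 0.2, 163.6]
wrist_force: [-0.0, -0.8, 0.6]
opening: 0.0577
grasp_force: 0.0
time: 20.38
ee_pos: [0.4828, -0.3581, 0.1579]
tcp_rot: [-179.9, 0.5, 163.6]
wrist_force: [-0.1, 0.3, -0.1]
opening: 0.0851
grasp_force: 0.0
t 20.38 q [-36.6  10.6   8.2  87.1   0.  -20.1] tilt xy deg [ 0.43 -0.28] p [ 482.8 -358.1  157.9] psi 163.6
[-24.1 523.3   7.9]
```

```bash
python3 -m handwheel '{"gripper":[1,1,1,1,1,1,1],"slide":[[-1,37,0],[-2,37,0],[-2,37,0],[-2,37,0],[-2,38,0],[-1,38,0],[-2,38,0]],"yaw":[0,0,0,0,0,0,0]}'
python3 -m handwheel '{"gripper":[1,1,1,1,1,1,1,1],"slide":[[-2,37,0],[-2,37,0],[-2,37,0],[-2,37,0],[-2,38,0],[-2,37,0],[-2,38,0],[0,0,0]],"yaw":[0,0,0,0,0,0,0,0]}'
python3 - <<'E'
from h import *
st(); print(rel([.654,.137,.014]))
c=camera("wrist"); cv2.imwrite("pics/w6.png",c["img"][:,:,::-1]); print(pix(c,[[.654,.137,.068]]))
E
```

```text
time: 20.97
ee_pos: [0.5668, -0.1074, 0.152]
tcp_rot: [-179.9, 0.0, 163.6]
wrist_force: [1.1, -1.1, 0.3]
opening: 0.0852
grasp_force: 0.0
time: 21.63
ee_pos: [0.6549, 0.1429, 0.1503]
tcp_rot: [-180.0, 0.0, 163.8]
wrist_force: [0.9, -0.7, -0.3]
opening: 0.0856
grasp_force: 0.0
t 21.63 q [12.3 21.1 20.1 89.1 -0.  28.5] tilt xy deg [-0.01 -0.05] p [654.9 142.9 150.3] psi 163.8
[ -0.8  -5.9 136.3]
[[311.30992415 248.40290805]]
```

View pics/w6.png

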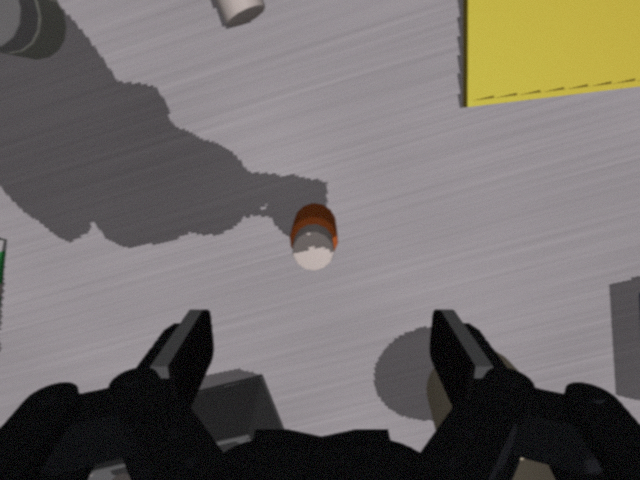

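The roll-on cap is at (313,249), as predicted. A mug stands below right at about (460,380), so I'm checking its clearance.

Run:
```python
from h import *
c=camera("scene")
for h in(.08,.1,.12): print(h,world(c,[(502,336),(475,336),(529,336),(500,316)],h)[:,:2].round(3).tolist())
print(world(c,[(493,373),(473,360)],0).round(3))
```

```text
0.08 [[0.833, 0.25], [0.817, 0.196], [0.849, 0.303], [0.791, 0.267]]
0.1 [[0.839, 0.24], [0.823, 0.187], [0.855, 0.293], [0.798, 0.257]]
0.12 [[0.845, 0.23], [0.83, 0.179], [0.86, 0.282], [0.805, 0.247]]
[[0.879 0.229 0.   ]
 [0.841 0.201 0.   ]]
```

```bash
python3 -m handwheel '{"gripper":[1,1,1,1,1,1],"slide":[[-1,-6,30],[0,0,40],[0,0,35],[0,0,22],[0,0,9],[0,0,0]],"yaw":[0,0,0,0,0,0]}'
python3 -m handwheel '{"gripper":[-1,-1,-1,-1,-1,-1,-1,-1],"slide":[[0,0,0],[0,0,0],[0,0,0],[0,0,0],[0,0,0],[0,0,0],[0,0,0],[0,0,0]],"yaw":[0,0,0,0,0,0,0,0]}' 30
python3 -m handwheel '{"gripper":[-1,-1,-1,-1],"slide":[[0,0,-20],[0,0,-40],[0,0,-40],[0,0,0]],"yaw":[0,0,0,0]}'
python3 - <<'E'
from h import *
st(); a=np.radians(-16.25); R=np.array([[np.cos(a),-np.sin(a)],[np.sin(a),np.cos(a)]]); B=np.array([.526,-.3405])+R@[-.038,.039]; print(B,rel([*B,.11]))
E
```

```text
time: 22.23
ee_pos: [0.6522, 0.1294, 0.0149]
tcp_rot: [-179.8, -0.1, 163.5]
wrist_force: [-0.4, 0.7, 0.6]
opening: 0.0854
grasp_force: 0.0
time: 22.9
ee_pos: [0.6551, 0.1311, 0.0199]
tcp_rot: [180.0, 0.3, 163.6]
wrist_force: [0.1, -0.8, 6.8]
opening: 0.0325
grasp_force: 29.8
time: 23.23
ee_pos: [0.6568, 0.1316, 0.1277]
tcp_rot: [179.7, 0.8, 163.6]
wrist_force: [0.8, 0.3, 0.4]
opening: 0.0329
grasp_force: 30.2
t 23.23 q [11.4 20.  16.2 85.4 -0.1 27.8] tilt xy deg [0.84 0.04] p [656.8 131.6 127.7] psi 163.6
[ 0.50043144 -0.29242455] [  30.  -451.    17.7]
```

```bash
python3 -m handwheel '{"gripper":[-1,-1,-1,-1,-1,-1],"slide":[[2,-37,0],[2,-37,0],[3,-38,0],[2,-38,0],[3,-38,0],[3,-38,0]],"yaw":[0,0,0,0,0,0]}'
python3 -m handwheel '{"gripper":[-1,-1,-1,-1,-1,-1,-1],"slide":[[2,-38,0],[2,-38,0],[3,-38,0],[2,-37,0],[3,-37,0],[3,-37,0],[0,0,0]],"yaw":[0,0,0,0,0,0,0]}'
python3 -m handwheel '{"gripper":[-1,-1,-1,-1,-1,-1,-1],"slide":[[0,0,0],[0,0,0],[0,0,0],[0,0,0],[0,0,0],[0,0,0],[0,0,0]],"yaw":[0.12,0.12,0.12,0.12,0.12,0.12,0.12]}'
python3 -m handwheel '{"gripper":[-1,-1,-1,-1,-1,-1,-1,-1],"slide":[[0,0,0],[0,0,0],[0,0,0],[0,0,0],[0,0,0],[0,0,0],[0,0,0],[0,0,0]],"yaw":[0.12,0.12,0.12,0.12,0.12,0.12,0,0]}'
python3 - <<'E'
from h import *
st(); print(rel([.5004,-.2924,.022]))
c=camera("wrist"); cv2.imwrite("pics/w7.png",c["img"][:,:,::-1])
E
```

```text
time: 23.73
ee_pos: [0.5749, -0.0829, 0.1185]
tcp_rot: [-180.0, 0.2, 163.6]
wrist_force: [0.6, -0.2, 0.1]
opening: 0.0329
grasp_force: 30.3
time: 24.32
ee_pos: [0.4954, -0.2981, 0.1185]
tcp_rot: [-179.9, 0.2, 163.3]
wrist_force: [-0.3, -0.0, -0.9]
opening: 0.0326
grasp_force: 30.3
time: 24.9
ee_pos: [0.4978, -0.2929, 0.1186]
tcp_rot: [179.9, 0.2, 115.1]
wrist_force: [0.4, 0.0, -0.1]
opening: 0.0327
grasp_force: 30.3
time: 25.57
ee_pos: [0.4978, -0.2929, 0.1185]
tcp_rot: [179.8, 0.0, 74.4]
wrist_force: [0.1, -0.2, -1.1]
opening: 0.0328
grasp_force: 30.3
t 25.57 q [-30.5   7.7   0.6  82.7   0.   75.1] tilt xy deg [ 0.2 -0.1] p [ 497.8 -292.9  118.5] psi 74.4
[ 1.2  2.4 96.5]
```

View pics/w7.png

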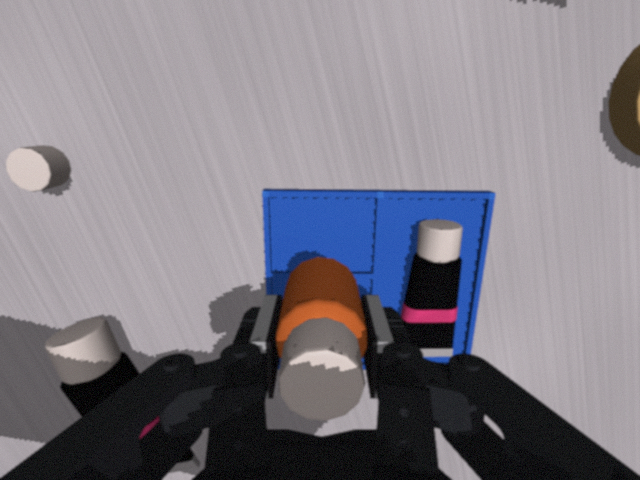

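The roll-on is held upright over the tray. The black tube is inside the long bay, from (439,240) down to the crimp at (438,352), and the small bay is at (320,235). Lowering.

```bash
python3 -m handwheel '{"gripper":[-1,-1,-1,-1,-1,-1,-1],"slide":[[1,2,30],[0,0,35],[0,0,15],[0,0,10],[0,0,4],[0,0,1],[0,0,0]],"yaw":[0,0,0,0,0,0,0]}'
python3 -m handwheel '{"gripper":[0,0,0,0,0],"slide":[[0,0,0],[0,0,0],[0,0,0],[0,0,0],[0,0,0]],"yaw":[0,0,0,0,0]}'
python3 -m handwheel '{"gripper":[0,0,0,1,1,1],"slide":[[0,0,-15],[0,0,-35],[0,0,-40],[0,0,-35],[0,0,-10],[0,0,0]],"yaw":[0,0,0,0,0,0]}'
python3 - <<'E'
from h import *
st(); print(rel([.47,.132,.16]))
s=camera("scene"); cv2.imwrite("pics/s8.png",s["img"][:,:,::-1]); im=s["img"][:,:,::-1]
a=cv2.resize(im[255:345,150:250],(400,360),interpolation=cv2.INTER_CUBIC); b=cv2.resize(im[195:285,310:410],(400,360),interpolation=cv2.INTER_CUBIC)
cv2.imwrite("pics/m8.png",np.hstack([a,b]))
E
```

```text
time: 26.2
ee_pos: [0.5006, -0.2931, 0.0243]
tcp_rot: [179.7, 0.1, 74.3]
wrist_force: [0.3, 1.0, -0.4]
opening: 0.0328
grasp_force: 30.3
time: 26.62
ee_pos: [0.5002, -0.2929, 0.0235]
tcp_rot: [179.8, 0.0, 74.2]
wrist_force: [0.1, 0.5, 0.7]
opening: 0.0427
grasp_force: 0.0
time: 27.12
ee_pos: [0.5011, -0.2934, 0.1623]
tcp_rot: [179.5, 0.1, 74.2]
wrist_force: [0.8, -0.2, -0.6]
opening: 0.0772
grasp_force: 0.0
t 27.12 q [-30.4   7.8   5.5  87.2   0.   75.4] tilt xy deg [ 0.48 -0.27] p [ 501.1 -293.4  162.3] psi 74.2
[ 400.9 -145.7    2.3]
```

View pics/m8.png

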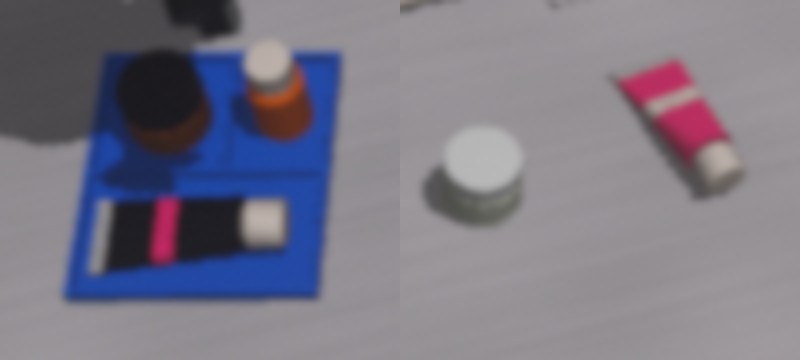

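The blue kit is complete. In the left crop the amber jar is at (165,100), the roll-on at (280,100) with its base inside the small bay, and the tube at (190,235). Next is the pink tube.

```bash
python3 -m handwheel '{"gripper":[1,1,1,1,1,1],"slide":[[36,-13,0],[36,-14,0],[36,-14,0],[36,-14,0],[36,-13,0],[36,-14,0]],"yaw":[0,0,0,0,0,0]}' >/dev/null
python3 -m handwheel '{"gripper":[1,1,1,1,1,1],"slide":[[36,-13,0],[36,-14,0],[36,-14,0],[36,-14,0],[36,-13,0],[0,0,0]],"yaw":[0,0,0,0,0,-0.125]}' >/dev/null
python3 -m handwheel '{"gripper":[1,1,1,1,1,1,1,1],"slide":[[0,0,0],[0,0,0],[0,0,0],[0,0,0],[0,0,0],[0,0,0],[0,0,0],[0,0,0]],"yaw":[-0.125,-0.125,-0.125,-0.125,-0.125,-0.125,-0.125,-0.125]}' >/dev/null
python3 -m handwheel '{"gripper":[1,1,1,1,1,1,1,1],"slide":[[0,0,0],[0,0,0],[0,0,0],[0,0,0],[0,0,0],[0,0,0],[0,0,0],[0,0,0]],"yaw":[-0.125,-0.125,-0.125,-0.125,-0.125,-0.125,-0.125,0]}' >/dev/null
python3 - <<'E'
from h import *
st()
c=camera("wrist"); cv2.imwrite("pics/w9.png",c["img"][:,:,::-1])
E
```

```text
t 29.5 q [15.7 -5.4 -8.7 86.8 -0.1  6.6] tilt xy deg [ 0.02 -0.14] p [462.5 129.1 155.5] psi -170.9
```

View pics/w9.png

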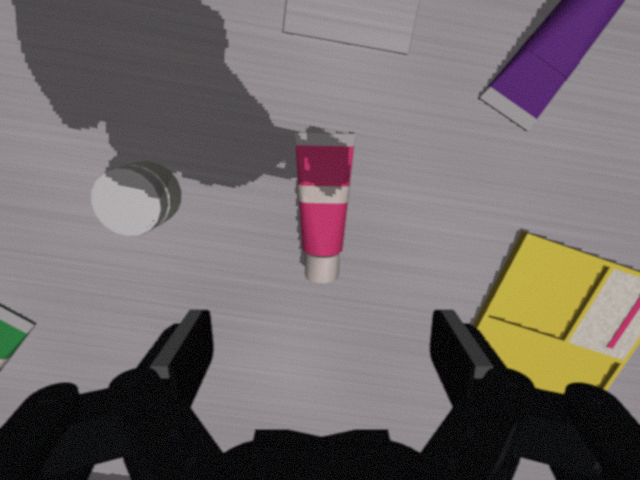

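The pink tube runs from its crimp at (325,132) to its cap end at (322,283). The white jar lid is at (130,201), and the yellow tray is at right with a corner at (525,232).

Run:
```python
from h import *
c=camera("wrist"); T=world(c,(325.5,132),.001)[0]; 
for z in (.005,.016,.028): print(z,world(c,(322,283),z)[0]*1000)
J=world(c,(322,255),.016)[0]; d=J-T; a=np.degrees(np.arctan2(d[1],d[0])); print(T*1000,J*1000,a,np.linalg.norm(d[:2])*1000)
u=d[:2]/np.linalg.norm(d[:2]); g=T[:2]+u*.071; print(g,rel([*g,.006]),world(c,(130,201),.042)*1000, world(c,(525,232),.009)*1000)
```

```text
0.005 [517.85602186 137.78057467   5.        ]
0.016 [512.8939223  137.01218562  16.        ]
0.028 [507.48072278 136.17394302  28.        ]
[395.70386867 121.78786437   1.        ] [488.80756241 133.32880036  16.        ] 7.06621804452918 93.81626186982386
[0.4661646  0.13052203] [ -3.6   0.8 150.1] [[460.01932618  -5.3755642   42.        ]] [[447.47244216 291.3140448    9.        ]]
```

```bash
python3 -m handwheel '{"gripper":[1,1,1,1,1,1,1],"slide":[[-4,1,35],[0,0,40],[0,0,35],[0,0,25],[0,0,10],[0,0,3],[0,0,0]],"yaw":[0.035,0,0,0,0,0,0]}'
python3 -m handwheel '{"gripper":[-1,-1,-1,-1,-1,-1,-1,-1],"slide":[[0,0,0],[0,0,0],[0,0,0],[0,0,0],[0,0,0],[0,0,0],[0,0,0],[0,0,0]],"yaw":[0,0,0,0,0,0,0,0]}' 40
python3 -m handwheel '{"gripper":[-1,-1,-1,-1,-1],"slide":[[0,0,-20],[0,0,-40],[0,0,-40],[0,0,0],[0,0,0]],"yaw":[0,0,0,0,0]}'
python3 - <<'E'
from h import *
st(); s=camera("scene")
p,_=blob(s,(430,195,520,270),(20,120,100),(35,255,255)); w=world(s,p,.009)
print(rect(w))
a=np.radians(-9.6); B=np.array([.5352,.3498])+.039*np.array([np.cos(a),np.sin(a)]); print(B)
# cap toward psi+180 ; psi target 260.4 -> cap dir 80.4
g=B+.015*np.array([np.cos(np.radians(80.4)),np.sin(np.radians(80.4))]); print(g,rel([*g,.106]))
E
```

```text
time: 30.18
ee_pos: [0.4674, 0.1306, 0.0096]
tcp_rot: [-179.9, 0.1, -173.3]
wrist_force: [0.6, 0.6, 0.1]
opening: 0.0852
grasp_force: 0.0
time: 30.85
ee_pos: [0.4681, 0.1309, 0.0108]
tcp_rot: [-179.9, 0.3, -173.2]
wrist_force: [-1.1, 0.1, 6.9]
opening: 0.033
grasp_force: 39.2
time: 31.27
ee_pos: [0.4686, 0.1312, 0.1124]
tcp_rot: [-179.9, 0.5, -173.2]
wrist_force: [1.1, -0.0, -0.8]
opening: 0.0327
grasp_force: 40.0
t 31.27 q [ 15.7  -4.8 -12.9  81.5  -0.1   9. ] tilt xy deg [ 0.46 -0.01] p [468.6 131.2 112.4] psi -173.2
[535.2 349.8 144.6 161.3  80.4]
[0.57365385 0.34329602]
[0.57615538 0.35808596] [-134.5  212.8    4.4]
```

```bash
python3 -m handwheel '{"gripper":[-1,-1,-1,-1,-1,-1,-1,-1],"slide":[[-19,30,0],[-19,30,0],[-19,30,0],[-19,30,0],[-19,31,0],[-19,31,0],[-20,31,0],[0,0,0]],"yaw":[0,0,0,0,0,0,0,0]}'
python3 -m handwheel '{"gripper":[-1,-1,-1,-1,-1,-1],"slide":[[0,0,0],[0,0,0],[0,0,0],[0,0,0],[0,0,0],[0,0,0]],"yaw":[-0.117,-0.117,-0.117,-0.117,-0.117,-0.117]}'
python3 -m handwheel '{"gripper":[-1,-1,-1,-1,-1,-1,-1],"slide":[[0,0,0],[0,0,0],[0,0,0],[0,0,0],[0,0,0],[0,0,0],[0,0,0]],"yaw":[-0.117,-0.117,-0.117,-0.117,-0.117,0,0]}'
python3 - <<'E'
from h import *
st(); print(rel([.5762,.3581,.015]))
c=camera("wrist"); cv2.imwrite("pics/w10.png",c["img"][:,:,::-1])
a=np.radians(-9.6);R=np.array([[np.cos(a),-np.sin(a)],[np.sin(a),np.cos(a)]])
print(pix(c,[[*(np.array([.5352,.3498])+R@q),.009] for q in([-.079,-.071],[.079,-.071],[.079,.071],[-.079,.071])]).round())
E
```

```text
time: 31.98
ee_pos: [0.5756, 0.3627, 0.1042]
tcp_rot: [-179.8, -0.1, -173.1]
wrist_force: [0.6, 0.6, -1.6]
opening: 0.033
grasp_force: 40.0
time: 32.48
ee_pos: [0.5744, 0.3575, 0.1076]
tcp_rot: [-179.8, -0.1, -132.7]
wrist_force: [-0.2, 0.7, -0.8]
opening: 0.0323
grasp_force: 40.0
time: 33.07
ee_pos: [0.5746, 0.3577, 0.1082]
tcp_rot: [-179.9, -0.1, -99.7]
wrist_force: [-0.6, 0.2, -1.5]
opening: 0.0326
grasp_force: 40.0
t 33.07 q [ 32.   21.9  16.6  84.7  -0.2 -48.3] tilt xy deg [ 0.08 -0.15] p [574.6 357.7 108.2] psi -99.7
[-0.7 -1.5 93.2]
[[516. 106.]
 [255. 107.]
 [266. 316.]
 [485. 315.]]
```

View pics/w10.png

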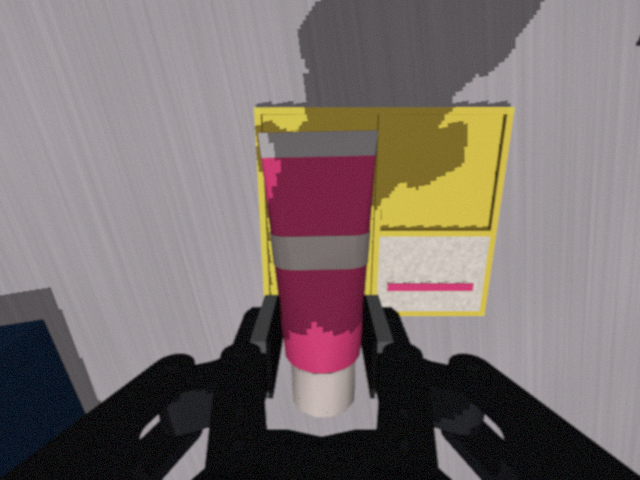

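The tube is lined up with the long bay (columns 255–380). The tray corners at (257,106) and (512,107) agree with the prediction within 4 px. Lowering.

```bash
python3 -m handwheel '{"gripper":[-1,-1,-1,-1,-1,-1,-1],"slide":[[-1,-2,30],[0,0,35],[0,0,15],[0,0,10],[0,0,4],[0,0,1],[0,0,0]],"yaw":[0,0,0,0,0,0,0]}'
python3 -m handwheel '{"gripper":[-0.1,-0.1,-0.1,-0.1,-0.1],"slide":[[0,0,0],[0,0,0],[0,0,0],[0,0,0],[0,0,0]],"yaw":[0,0,0,0,0]}'
python3 -m handwheel '{"gripper":[0,0.2,1,1,1,1],"slide":[[0,0,-15],[0,0,-40],[0,0,-40],[0,0,-40],[0,0,-10],[0,0,0]],"yaw":[0,0,0,0,0,0]}'
python3 - <<'E'
from h import *
st(); print(rel([.460,-.006,.16]))
a=np.radians(-9.6);R=np.array([[np.cos(a),-np.sin(a)],[np.sin(a),np.cos(a)]]); print(np.array([.5352,.3498])+R@[-.038,-.03])
E
```

```text
time: 33.7
ee_pos: [0.5778, 0.3588, 0.0152]
tcp_rot: [-179.8, -0.0, -99.6]
wrist_force: [0.7, 0.1, -0.3]
opening: 0.0326
grasp_force: 40.0
time: 34.12
ee_pos: [0.5776, 0.3587, 0.0147]
tcp_rot: [-179.8, -0.0, -99.5]
wrist_force: [-0.3, -0.3, 0.2]
opening: 0.0385
grasp_force: 0.0
time: 34.62
ee_pos: [0.5785, 0.3598, 0.1647]
tcp_rot: [-179.5, 0.2, -99.5]
wrist_force: [0.1, 0.1, -0.0]
opening: 0.0855
grasp_force: 0.0
t 34.62 q [ 31.9  22.3  23.3  90.5  -0.2 -48.6] tilt xy deg [0.54 0.14] p [578.5 359.8 164.7] psi -99.5
[380.3  56.6   4.7]
[0.49272909 0.32655733]
```

```bash
python3 -m handwheel '{"gripper":[1,1,1,1,1],"slide":[[38,5,0],[38,6,0],[38,6,0],[38,5,0],[38,6,0]],"yaw":[0,0,0,0,0]}' >/dev/null
python3 -m handwheel '{"gripper":[1,1,1,1,1,1],"slide":[[38,5,0],[38,6,0],[38,6,0],[38,5,0],[38,6,0],[0,0,0]],"yaw":[0,0,0,0,0,0.121]}' >/dev/null
python3 -m handwheel '{"gripper":[1,1,1,1,1,1],"slide":[[0,0,0],[0,0,0],[0,0,0],[0,0,0],[0,0,0],[0,0,0]],"yaw":[0.121,0.121,0.121,0.121,0.121,0.121]}' >/dev/null
python3 -m handwheel '{"gripper":[1,1,1,1,1,1,1],"slide":[[0,0,0],[0,0,0],[0,0,0],[0,0,0],[0,0,0],[0,0,0],[0,0,0]],"yaw":[0.121,0.121,0.121,0.121,0.121,0.121,0]}' >/dev/null
python3 - <<'E'
from h import *
st(); print(rel([.460,-.006,.015]))
c=camera("wrist"); im=c["img"]; g=cv2.medianBlur(cv2.cvtColor(im,cv2.COLOR_RGB2GRAY),5)
print(pix(c,[[.46,-.006,.042],[.46,-.006,0]])); cv2.imwrite("pics/w11.png",cv2.resize(im[150:350,180:440],(650,500))[:,:,::-1])
E
```

```text
t 36.62 q [ -0.8  -8.5 -11.1  87.3  -0.1   9.2] tilt xy deg [ 0.1  -0.09] p [458.8  -6.7 158.7] psi 170.1
[ -1.    0.9 143.7]
[[322.23205299 232.51002631]
 [322.10128784 217.61851334]]
```

View pics/w11.png

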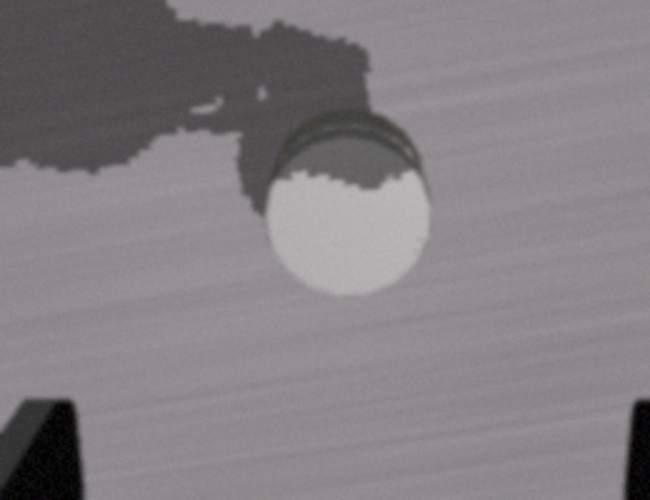

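The white lid centre is at full-image (320,236), within 4 px of the prediction. Grasping.

```bash
python3 -m handwheel '{"gripper":[1,1,1,1,1,1,1],"slide":[[-3,-1,30],[0,0,40],[0,0,35],[0,0,25],[0,0,10],[0,0,4],[0,0,0]],"yaw":[0,0,0,0,0,0,0]}'
python3 -m handwheel '{"gripper":[-1,-1,-1,-1,-1,-1,-1],"slide":[[0,0,0],[0,0,0],[0,0,0],[0,0,0],[0,0,0],[0,0,0],[0,0,0]],"yaw":[0,0,0,0,0,0,0]}' 40
python3 -m handwheel '{"gripper":[-1,-1,-1,-1,-1],"slide":[[0,0,-20],[0,0,-40],[0,0,-40],[0,0,0],[0,0,0]],"yaw":[0,0,0,0,0]}'
python3 - <<'E'
from h import *
st(); print(rel([.4933,.3262,.02]))
E
```

```text
time: 37.25
ee_pos: [0.4624, -0.0084, 0.0157]
tcp_rot: [-179.9, 0.2, 170.5]
wrist_force: [-0.2, -0.1, 0.3]
opening: 0.0853
grasp_force: 0.0
time: 37.83
ee_pos: [0.4635, -0.0084, 0.0175]
tcp_rot: [-180.0, 0.3, 170.4]
wrist_force: [-1.8, -0.1, 4.8]
opening: 0.0474
grasp_force: 41.1
time: 38.25
ee_pos: [0.4638, -0.0083, 0.1188]
tcp_rot: [-180.0, 0.5, 170.4]
wrist_force: [-0.9, -0.0, -1.4]
opening: 0.0479
grasp_force: 42.3
t 38.25 q [ -1.   -8.1 -15.1  82.5  -0.1   8.6] tilt xy deg [ 0.49 -0.1 ] p [463.8  -8.3 118.8] psi 170.4
[ 26.7 334.7  98.8]
```

```bash
python3 -m handwheel '{"gripper":[-1,-1,-1,-1,-1],"slide":[[3,37,0],[3,37,0],[3,37,0],[3,37,0],[3,37,0]],"yaw":[0,0,0,0,0]}' >/dev/null
python3 -m handwheel '{"gripper":[-1,-1,-1,-1,-1,-1,-1],"slide":[[3,37,0],[3,37,0],[3,37,0],[3,38,0],[0,0,0],[0,0,0],[0,0,0]],"yaw":[0,0,0,0,0,0,0]}'
python3 - <<'E'
from h import *
st(); print(rel([.4933,.3262,.02]))
E
```

```text
time: 39.25
ee_pos: [0.4907, 0.3252, 0.114]
tcp_rot: [-179.8, 0.1, 170.4]
wrist_force: [0.3, 0.6, -1.4]
opening: 0.0479
grasp_force: 42.4
t 39.25 q [33.6  9.6  2.2 82.6 -0.2 43.2] tilt xy deg [ 0.07 -0.18] p [490.7 325.2 114. ] psi 170.4
[-2.4  1.4 94. ]
```

```bash
python3 -m handwheel '{"gripper":[-1,-1,-1,-1,-1,-1,-1],"slide":[[-2,1,30],[0,0,35],[0,0,15],[0,0,10],[0,0,4],[0,0,1],[0,0,0]],"yaw":[0,0,0,0,0,0,0]}'
python3 -m handwheel '{"gripper":[0.35,0.35,0.35,0.35,0.35],"slide":[[0,0,0],[0,0,0],[0,0,0],[0,0,0],[0,0,0]],"yaw":[0,0,0,0,0]}'
python3 -m handwheel '{"gripper":[0.4,0.4,1,1,1,1],"slide":[[0,0,-15],[0,0,-40],[0,0,-40],[0,0,-40],[0,0,-20],[0,0,0]],"yaw":[0,0,0,0,0,0]}'
python3 -m handwheel '{"gripper":[1,1,1,1,1,1],"slide":[[0,-40,0],[0,-40,0],[0,-40,0],[0,-40,0],[0,0,0],[0,0,0]],"yaw":[0,0,0,0,0,0]}'
python3 - <<'E'
from h import *
st(); s=camera("scene")["img"][:,:,::-1]; d=camera("side")["img"][:,:,::-1]
a=cv2.resize(s[195:270,430:520],(390,325),interpolation=cv2.INTER_CUBIC); b=cv2.resize(d[285:370,110:235],(390,265),interpolation=cv2.INTER_CUBIC)
e=cv2.resize(d[170:225,340:440],(400,220),interpolation=cv2.INTER_CUBIC); f=cv2.resize(s[255:345,150:250],(400,360),interpolation=cv2.INTER_CUBIC)
z=np.zeros((600,800,3),np.uint8); z[:325,:390]=a; z[335:,:390]=b; z[:220,400:]=e; z[230:590,400:]=f; cv2.imwrite("pics/m12.png",z)
E
```

```text
time: 39.83
ee_pos: [0.4942, 0.3252, 0.0215]
tcp_rot: [-180.0, 0.3, 170.3]
wrist_force: [1.0, -0.3, -0.9]
opening: 0.048
grasp_force: 43.0
time: 40.25
ee_pos: [0.4938, 0.326, 0.0204]
tcp_rot: [-179.9, 0.2, 170.4]
wrist_force: [-1.1, -0.6, -0.2]
opening: 0.0578
grasp_force: 0.0
time: 40.75
ee_pos: [0.4948, 0.3274, 0.1814]
tcp_rot: [179.7, 0.5, 170.4]
wrist_force: [0.2, 0.3, 0.3]
opening: 0.0859
grasp_force: 0.0
time: 41.25
ee_pos: [0.4664, 0.167, 0.1755]
tcp_rot: [-180.0, 0.2, 170.2]
wrist_force: [0.6, -0.3, -0.0]
opening: 0.0857
grasp_force: 0.0
t 41.25 q [19.8 -3.4 -4.6 88.7 -0.1 29.6] tilt xy deg [ 0.2  -0.08] p [466.4 167.  175.5] psi 170.2
```

View pics/m12.png

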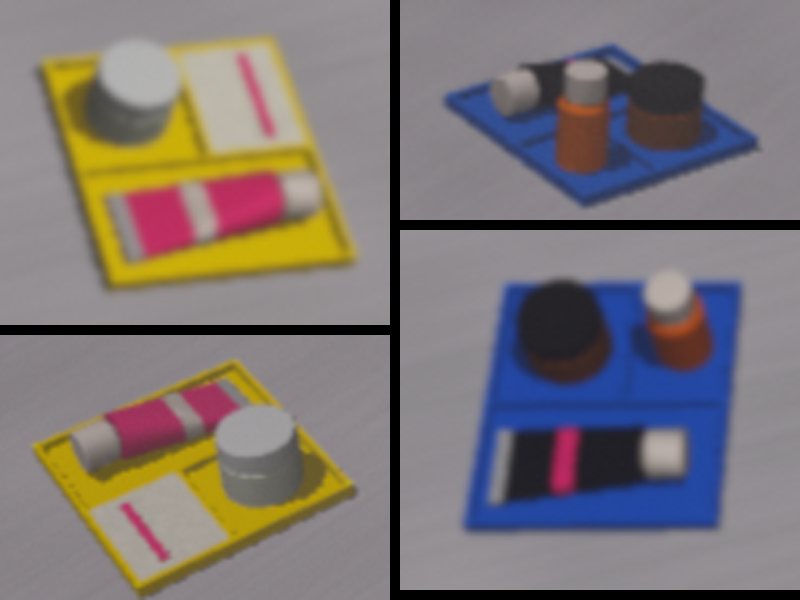

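The crops show both kits in place. The pink tube at (215,210) and white jar at (137,90) are inside their yellow bays with the leaflet clear, and the black tube, amber jar and roll-on are inside their blue bays.

```bash
python3 -c "
from workcell import ticket; print(ticket.job_done())"
```

```text
the job is handed in; nothing more can be done
None
```

I made up both kits in the order asked and handed the job in at about 41 s: every item is in its bay in the last pictures, the leaflet is clear, and the green tube was not touched.

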